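Fit the long flanged plunger in the clutch hub

ROBOT

A 7-joint arm with a two-finger parallel gripper is mounted at the origin on the work surface. World frame = base frame: x ahead of the robot, y to its left, z up, the work surface at z = 0. Lengths are in m, angles in rad, forces in N, time in s.
With the tool pointing down it reaches from about 0.425 to 0.925 m from the base axis. Payload 6.8 kg.
Tool frame: the origin (TCP) lies midway between the tips of the shut fingers; the grasp point (between the pads) lies 19 mm behind it; z points along the fingers, y is the direction in which the jaws open and shut (so a half turn about z gives the same grasp; the last joint's range is limited). The gripper opens to 85 mm and grips with 20 to 120 N. Pads are 22 mm wide; open, the fingers measure 114 mm over their backs; the gripper's body (76 mm by 85 mm) begins 54 mm behind the grasp point. The pads swing forward as they close: fully open they stand 13 mm farther back than shut.
Start: joints at [-1.397, 0.477, 0.022, 1.555, -0.011, 1.109, -0.083], TCP at [0.188, 0.648, 0.231] pointing down, gripper open.
Joint ranges: [-2.96, 2.96], [-0.34, 2.1], [-1.41, 1.46], [0.24, 2.44], [-1.37, 4.51], [0.17, 1.92], [-2.96, 2.96]. Speed limits (rad/s): [2.39, 2.39, 3.14, 3.14, 3.14, 3.14, 3.14].

INTERFACE

Orientations are given as a unit quaternion [w, x, y, z].
In Python, from station import bot, vision gives the robot as it stands.
- The arm moves only by the tool move_arm, never from a script. Its argument "increments" is text: rows parted by semicolons, each of 7 numbers parted by spaces: the opening, from 0 (shut) to 1 (fully open), then the shift along the world's x, y, z in mm, then the turn, a rotation vector about the world's x, y, z in rad. In form: grip x y z rx ry rz; .... A call has exactly 8 rows; each row shifts and turns the commanded pose from where the row before left it; what a row does not reach is not made up. A row lasts 1/8 s, in which the tool goes at most 62.5 mm and 10.7 degrees, less where a joint would pass 70% of its speed; a pose out of reach is approached as far as the arm can. A call with a gripper value outside its range is refused whole. The fingers move at their own pace and stop on an object; "newtons" is the grip in N (left out, the last holds). Time passes only in rows, so rows that do not move let the fingers close, or fill a call up. It gives the time, the measured TCP pose, the force and the opening at its end, in the units of the state.
- bot.get_obs(): the state, without advancing time (a new reading comes with each control period).
- vision.read_camera(name): name is "scene" or "top" or "wrist"; returns (picture, depth): 420x560x3 uint8, red, green, blue; 420x560 float32, m along the optical axis (not along the pixel's ray), 0 where there is no reading.
- vision.calibration(name): a dict with "fx", "fy", "cx", "cy" (pixels), "R" (3x3) and "t" (3): a world point X has camera coordinates R X + t; the wrist camera has in their place "hand_eye" (4x4, takes a point from camera to tool coordinates, whose origin is the TCP and whose axes are the flange's). Camera axes: x right, y down, z forward; pixel columns grow to the right and rows downward; lengths in m; the calibration is good to about 2 mm. A picture is of the moment at which its call begins: read the wrist's pose just before it. calibration takes no time and is no camera call.
- bot.hand_in(): hands the job in, once; it reports no verdict.
The state is a dict: "t": time; "q": joint angles; "joint_vel": joint speeds; "joint_torque": joint torques, N m; "eef_pos": TCP position; "tool_rot": TCP orientation; "contact_force": force on the tool from outside, world axes, zero at the start; "torque": the same for the moment, N m; "gripper_width": opening from 0.0 (shut) to 1.0 (fully open).
Only numpy, scipy, OpenCV 4.12 (cv2) and the standard library are available. Lean on these libraries where they do the work, as an engineer would, in place of code of your own. Each camera call takes 0.05 s, during which the arm holds its last target.

TASK

Three steel parts stand in the dark grey pocket tray. Pluck out the long flanged plunger (the tall thin stem on a wide round foot) and stand it upright, foot down, in the round recess in the middle of the toothed clutch hub; set it down rather than drop it. Leave the short flanged plunger and the plain dowel standing in their pockets.

Things in the scene. Friction and masses are not known exactly. Their poses are not given: they have to be found in the camera images.
- plunger_mid (a point): The part to move: long flanged plunger, bare steel, 60 mm tall, 60-130 g: a foot 28 mm across and 8 mm thick, on it a thin stem 14 mm across and 52 mm tall (grip this). Point: on its axis, half-way up, 30 mm above its underside; z up the stem. Stands in a pocket 34 mm wide, 6 mm deep, of the fixed dark grey tray; tray top 24 mm and foot's upper face 22 mm below this point.
- seat (a point): Centre of the floor of the round recess in the middle of the clutch hub, a fixed dark steel toothed disc 135 mm across lying on the bench; 20 mm above the bench. The recess is 52 mm across; its collar, 68 mm across outside, rises 6 mm above this point and is the hub's highest part. The long plunger stands on this floor, its mid-point then 30 mm above this point.
- short_plunger_mid (a point): To be left alone: the short flanged plunger, same steel, foot and stem widths, but only 30 mm tall in all. Point: on its axis, half-way up. It stands in another pocket of the tray (80 x 220 mm, 16 mm thick, one row of three pockets 70 mm apart along its length; any part may be in any pocket). Fingers closing across the row meet no neighbour.
- dowel_mid (a point): To be left alone: the plain dowel, a straight steel cylinder 22 mm across and 45 mm tall without a foot. Point: on its axis, half-way up. It stands in the remaining pocket of the tray's row.
There are look-alikes about, which are no part of the job. What is shaped like the part that bears plunger_mid but yellow is not meant.

How it is judged:
By the outcome, as a careful person would: the job done as asked, in the order asked, and still so for the second after the job is handed in, with the robot touching nothing.
It also fails if it takes over 32 s, if anything falls off the work surface, if the arm or the gripper's body presses on something with over 40 N, if the wrist force passes 120 N, or if a joint passes its speed limit or range.

## Working session

There is one attempt and no reset: what is moved stays moved. The work goes in short steps, Python scripts to look and compute and a tool call to move; the robot and the scene stay as the last step left them, time stands still between calls to the robot, and variables do not carry over. Pictures are saved under pics/ and viewed, and the job is handed in when it is done.

Besides the shell and the picture viewer there is one more tool, called after "Call:" as name(argument=value, ...) on one line, values as JSON. move_arm: Moves the arm, as the interface text tells. Its arguments: {"type":"object","properties":{"increments":{"type":"string"},"newtons":{"type":"number"}},"required":["increments"]}

```bash
mkdir -p pics; ls
python3 - <<'E'
from station import bot, vision
import cv2, numpy as np
o=bot.get_obs(); print(o['t'],o['eef_pos'],o['tool_rot'],o['gripper_width'],o['contact_force'])
for n in ['scene','top']:
    p,d=vision.read_camera(n); cv2.imwrite(f'pics/{n}0.png',p[:,:,::-1]); np.savez(f'{n}0.npz',p=p,d=d)
    c=vision.calibration(n); print(n,{k:np.round(v,3).tolist() for k,v in c.items()})
print(vision.calibration('wrist'))
E
```

```text
pics
0.0 [0.18756429 0.6478035  0.23033532] [-6.95945366e-05  1.40430968e-01  9.90090053e-01 -9.08866909e-04] 0.9965437775743923 [-0.21771845 -0.26811478 -0.67723442]
scene {'fx': 391.666, 'fy': 391.666, 'cx': 281.328, 'cy': 212.224, 'R': [[-0.389, 0.921, -0.003], [0.668, 0.28, -0.69], [-0.635, -0.27, -0.724]], 't': [0.168, -0.289, 1.126]}
top {'fx': 482.368, 'fy': 482.368, 'cx': 278.482, 'cy': 206.466, 'R': [[-0.014, -1.0, 0.008], [-0.982, 0.012, -0.187], [0.186, -0.01, -0.982]], 't': [0.024, 0.478, 0.951]}
{'fx': 330.3764283943985, 'fy': 330.3764283943985, 'cx': 276.5540289389883, 'cy': 214.7986434894823, 'hand_eye': array([[ 7.11487978e-04, -9.55717625e-01, -2.94284413e-01,
         7.42210256e-02],
       [ 9.99999654e-01,  8.06872928e-04, -2.02711879e-04,
        -6.78500851e-04],
       [ 4.31185441e-04, -2.94284166e-01,  9.55717868e-01,
        -1.42856565e-01],
       [ 0.00000000e+00,  0.00000000e+00,  0.00000000e+00,
         1.00000000e+00]])}
```

View pics/scene0.png

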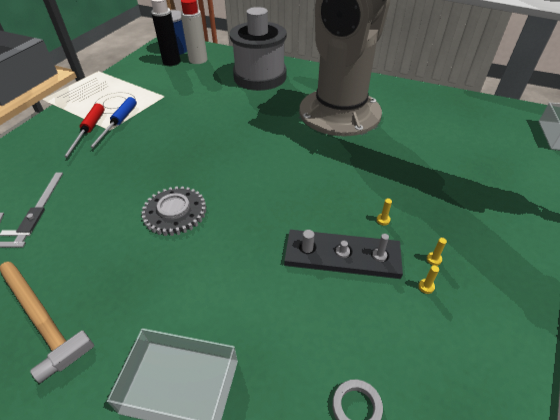

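View pics/top0.png

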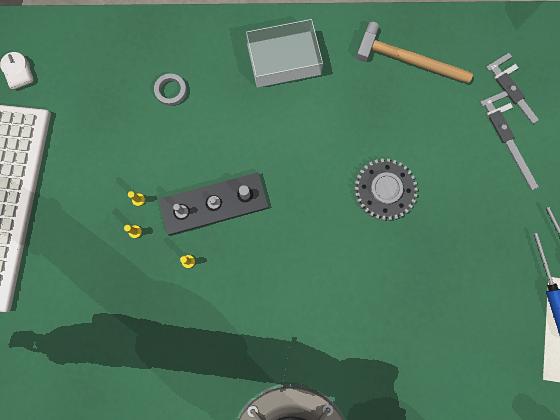

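The long plunger is the left-most part in the tray, at about (181,211) in the top view and (381,250) in the scene view. The short plunger is in the middle pocket at (213,202), and the dowel is on the right at (244,191). The hub is at (387,188), and three yellow look-alikes stand to the left of the tray. Next I'll measure these.

```bash
cat > h.py <<'E'
import numpy as np, cv2
from station import bot, vision
def ray(c,u,v):
    R=np.array(c['R']);t=np.array(c['t'])
    o=-R.T@t; d=R.T@np.array([(u-c['cx'])/c['fx'],(v-c['cy'])/c['fy'],1]); return o,d
def plane(c,u,v,z):
    o,d=ray(c,u,v); return o+d*(z-o[2])/d[2]
def proj(c,X):
    p=np.array(c['R'])@X+np.array(c['t']); return c['fx']*p[0]/p[2]+c['cx'],c['fy']*p[1]/p[2]+c['cy']
def cloud(c,d):
    v,u=np.mgrid[0:d.shape[0],0:d.shape[1]]
    P=np.stack([(u-c['cx'])/c['fx']*d,(v-c['cy'])/c['fy']*d,d],-1)
    W=(P-np.array(c['t']))@np.array(c['R']); W[d==0]=np.nan; return W
E
python3 - <<'E'
from h import *
for n,b1,b2 in [('top',(150,160,130,80),(345,145,85,85)),('scene',(275,190,180,110),(130,175,90,70))]:
    z=np.load(f'{n}0.npz'); c=vision.calibration(n); W=cloud(c,z['d'])
    ims=[]
    for i,(x,y,w,h) in enumerate((b1,b2)):
        s=min(780//w,580//h); cv2.imwrite(f'pics/{n}_crop{i}.png',cv2.resize(z['p'][y:y+h,x:x+w,::-1],None,fx=s,fy=s,interpolation=cv2.INTER_NEAREST)); print(n,i,'scale',s)
    Z=W[:,:,2]; 
    print('bench',np.nanmedian(Z[280:300,280:320]))
    for nm,lo,hi,(x,y,w,h) in [('tall',.045,.09,b1),('mid',.022,.045,b1),('traytop',.013,.019,b1),('collar',.0235,.030,b2),('floor',.018,.0225,b2)]:
        m=np.zeros(Z.shape,bool); m[y:y+h,x:x+w]=(Z[y:y+h,x:x+w]>lo)&(Z[y:y+h,x:x+w]<hi)
        k,l,st,ce=cv2.connectedComponentsWithStats(m.astype(np.uint8))
        for j in range(1,k):
            if st[j,4]>8:
                q=W[l==j]; print(n,nm,st[j],'med',np.round(np.nanmedian(q,0),4),'mid-range',np.round((np.nanmax(q,0)+np.nanmin(q,0))/2,4),'size',np.round(np.nanmax(q,0)-np.nanmin(q,0),3))
E
```

```text
top 0 scale 6
top 1 scale 6
bench -0.0006070114634635594
top tall [239 185  10  12  89] med [0.5109 0.0887 0.0545] mid-range [0.5113 0.0897 0.0517] size [0.022 0.019 0.013]
top tall [173 204   9   9  57] med [0.4741 0.2223 0.068 ] mid-range [0.4749 0.2238 0.0599] size [0.013 0.014 0.026]
top mid [240 191  10   8  26] med [0.5025 0.086  0.0332] mid-range [0.5063 0.0886 0.0342] size [0.011 0.019 0.02 ]
top mid [209 197   8   8  45] med [0.4937 0.1556 0.0388] mid-range [0.4947 0.1555 0.0336] size [0.014 0.013 0.02 ]
top mid [179 208   6   6  18] med [0.4717 0.2186 0.0329] mid-range [0.4732 0.221  0.033 ] size [0.009 0.008 0.021]
top traytop [ 159  172  109   63 3009] med [0.4919 0.1617 0.0156] mid-range [0.4933 0.1569 0.016 ] size [0.133 0.23  0.006]
top collar [371 172  32  31 274] med [ 0.5188 -0.2145  0.0256] mid-range [ 0.5209 -0.2129  0.0267] size [0.066 0.067 0.006]
top floor [375 175  25  25 332] med [ 0.5216 -0.2152  0.0199] mid-range [ 0.5221 -0.2147  0.0203] size [0.052 0.051 0.004]
top floor [380 201  10   3  11] med [ 0.4876 -0.2069  0.0194] mid-range [ 0.4892 -0.2074  0.019
[... 1666 characters left out ...]
d [0.5205 0.0897 0.0148] mid-range [0.5196 0.0893 0.016 ] size [0.008 0.021 0.006]
scene traytop [432 255   8   4  14] med [0.4415 0.3223 0.0154] mid-range [0.4402 0.3226 0.0159] size [0.006 0.013 0.005]
scene traytop [424 282   9   5  15] med [0.5108 0.3168 0.0167] mid-range [0.5091 0.3187 0.0162] size [0.007 0.014 0.005]
scene collar [157 193  32  24 244] med [ 0.5249 -0.2121  0.0255] mid-range [ 0.522  -0.2136  0.0258] size [0.067 0.068 0.005]
scene floor [161 196  24  17 296] med [ 0.5189 -0.2172  0.0198] mid-range [ 0.5187 -0.2168  0.0202] size [0.049 0.049 0.004]
scene floor [158 206  31  13  53] med [ 0.547  -0.192   0.0198] mid-range [ 0.5339 -0.2071  0.0203] size [0.043 0.054 0.004]
```

Run:
```python
from h import *
for n,(x,y,w,h) in [('top',(150,160,130,80)),('scene',(280,225,130,55))]:
    z=np.load(f'{n}0.npz'); c=vision.calibration(n); W=cloud(c,z['d']); Z=W[:,:,2]
    m=np.zeros(Z.shape,bool); m[y:y+h,x:x+w]=(Z[y:y+h,x:x+w]>.0135)&(Z[y:y+h,x:x+w]<.0185)
    k,l,st,ce=cv2.connectedComponentsWithStats(m.astype(np.uint8)); j=1+np.argmax(st[1:,4])
    print(n,cv2.minAreaRect((W[l==j][:,:2]*1000).astype(np.float32)))
    # stem tops by rim: points z>0.067
    m2=np.zeros(Z.shape,bool); m2[y-30:y+h,x:x+w]=(Z[y-30:y+h,x:x+w]>.066)
    q=W[m2&(W[:,:,1]<.26)&(W[:,:,1]>.19)]; print('stem top',len(q),q.mean(0), (q.max(0)+q.min(0))/2,q.max(0)-q.min(0))
```

```text
top ((493.54473876953125, 156.6522674560547), (80.62831115722656, 219.72572326660156), 14.795989036560059)
stem top 37 [0.47547002 0.22392945 0.06929123] [0.47507524 0.22421259 0.06976914] [0.01242598 0.01291019 0.00634605]
scene ((494.17974853515625, 156.16650390625), (82.08059692382812, 219.98927307128906), 15.054072380065918)
stem top 41 [0.47758165 0.22295696 0.06915287] [0.47746023 0.2229252  0.06899309] [0.01285772 0.01274088 0.00575843]
```

View pics/top_crop0.png

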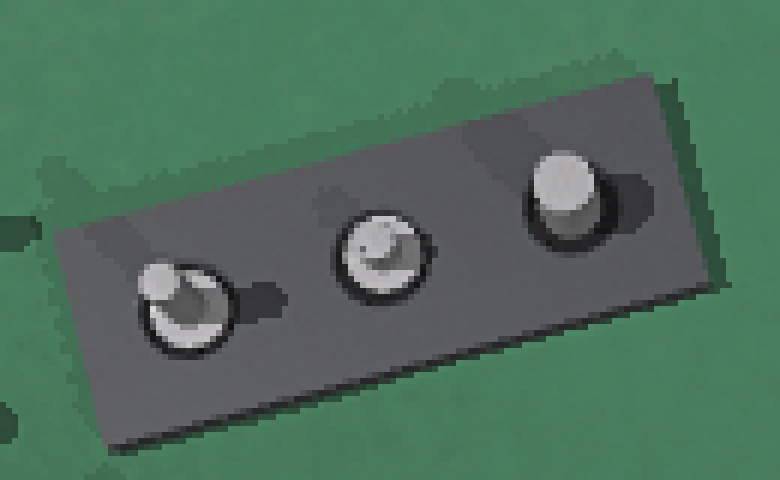

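Both views agree. The stem axis is at about (0.4765, 0.2235) with its top at 70 mm, matching the pocket predicted from the tray's centre and angle. The tray measures 80x220 mm at 15°. The hub centre is at about (0.521, -0.2145). I'm moving above the plunger now.

Call:
move_arm(increments="1 18 -26 0 0 0 -0.06; 1 20 -30 0 0 0 -0.07; 1 20 -30 0 0 0 -0.07; 1 20 -30 0 0 0 -0.07; 1 20 -30 0 0 0 -0.07; 1 20 -30 0 0 0 -0.07; 1 20 -30 0 0 0 -0.07; 1 20 -30 0 0 0 -0.07", newtons=50)

```text
t: 1.1
eef_pos: [0.3469, 0.4105, 0.2313]
tool_rot: [0.0, 0.406, 0.914, -0.0]
contact_force: [0.3, -0.1, -0.1]
gripper_width: 1.001
```

Call:
move_arm(increments="1 20 -30 -10 0 0 -0.07; 1 20 -30 -10 0 0 -0.07; 1 20 -30 -10 0 0 -0.07; 1 20 -30 -10 0 0 -0.07; 1 20 -30 -10 0 0 -0.07; 1 20 -25 -10 0 0 -0.07; 1 11 -13 0 0 0 -0.059; 1 0 0 0 0 0 0")

```text
t: 2.1
eef_pos: [0.4775, 0.2234, 0.1716]
tool_rot: [0.0, 0.611, 0.792, 0.0]
contact_force: [-0.1, 0.3, -0.2]
gripper_width: 0.999
```

```bash
cat >> h.py <<'E'
def wristcal(o):
    from scipy.spatial.transform import Rotation as Ro
    c=dict(vision.calibration('wrist')); H=np.array(c['hand_eye'])
    w,x,y,z=o['tool_rot']; T=np.eye(4); T[:3,:3]=Ro.from_quat([x,y,z,w]).as_matrix(); T[:3,3]=o['eef_pos']
    M=np.linalg.inv(T@H); c['R']=M[:3,:3]; c['t']=M[:3,3]; return c
E
python3 - <<'E'
from h import *
o=bot.get_obs(); c=wristcal(o); p,d=vision.read_camera('wrist'); cv2.imwrite('pics/w1.png',p[:,:,::-1])
print(o['t'],o['eef_pos'])
W=cloud(c,d); Z=W[:,:,2]
for nm,lo,hi in [('top',.062,.08),('tray',.0135,.0185)]:
    m=((Z>lo)&(Z<hi)).astype(np.uint8); k,l,st,ce=cv2.connectedComponentsWithStats(m)
    for j in range(1,k):
        if st[j,4]>30:
            q=W[l==j]; print(nm,st[j],np.round(q.mean(0),4),np.round((q.max(0)+q.min(0))/2,4),np.round(q.max(0)-q.min(0),4))
print(proj(c,np.array([.4765,.2235,.07])))
E
```

```text
2.1 [0.47754986 0.22338257 0.17164356]
top [266 203  18  20 274] [0.4762 0.2233 0.0696] [0.4763 0.2226 0.067 ] [0.0136 0.0134 0.0097]
tray [  230   153    90   205 13730] [0.4906 0.1685 0.0162] [0.4941 0.1553 0.016 ] [0.1326 0.232  0.005 ]
tray [260 182  30  28 290] [0.4755 0.2263 0.0176] [0.4761 0.2233 0.0162] [0.0274 0.0261 0.0046]
tray [ 524  203   36   67 1089] [0.7363 0.2473 0.0159] [0.7446 0.2523 0.0158] [0.0502 0.0644 0.0045]
tray [266 315  20  11  59] [0.5103 0.0962 0.016 ] [0.5117 0.0948 0.0161] [0.0205 0.0086 0.0047]
tray [473 407   7  13  41] [0.7682 0.0314 0.0159] [0.7683 0.0315 0.0159] [0.0054 0.0195 0.0047]
(np.float64(274.687344001678), np.float64(212.67929235159497))
```

View pics/w1.png

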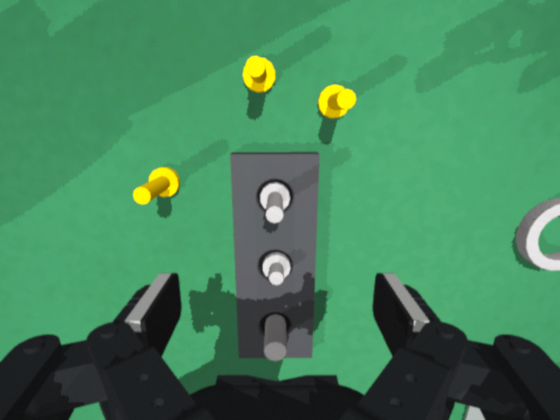

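The wrist view confirms it: stem top at pixel (274,212), which is (0.476, 0.223), and the jaws straddle the row. The tray has the dowel nearest, then the short plunger, then the long one. The yellow look-alikes are clear of the fingers. I'll descend.

Call:
move_arm(increments="1 -1 0 -25 0 0 0; 1 0 0 -30 0 0 0; 1 0 0 -30 0 0 0; 1 0 0 -25 0 0 0; 1 0 0 -20 0 0 0; 1 0 0 -14 0 0 0; 1 0 0 0 0 0 0; 1 0 0 0 0 0 0")

```text
t: 3.15
eef_pos: [0.476, 0.225, 0.028]
tool_rot: [0.0, 0.609, 0.793, 0.001]
contact_force: [0.9, 0.1, 0.7]
gripper_width: 1.001
```

Call:
move_arm(increments="0 0 0 0 0 0 0; 0 0 0 0 0 0 0; 0 0 0 0 0 0 0; 0 0 0 0 0 0 0; 0 0 0 0 0 0 0; 0 0 0 0 0 0 0; 0 0 0 0 0 0 0; 0 0 0 0 0 0 0", newtons=50)

```text
t: 4.15
eef_pos: [0.4757, 0.2244, 0.0275]
tool_rot: [-0.0, 0.609, 0.793, 0.0]
contact_force: [-1.1, -1.2, 6.1]
gripper_width: 0.151
```

Gripped: the opening is 0.151, about 13 mm, which fits the stem. I'll lift and check.

Call:
move_arm(increments="0 0 0 4 0 0 0; 0 0 0 8 0 0 0; 0 0 0 15 0 0 0; 0 0 0 25 0 0 0; 0 0 0 25 0 0 0; 0 0 0 23 0 0 0; 0 0 0 10 0 0 0; 0 0 0 0 0 0 0")

```text
t: 5.15
eef_pos: [0.476, 0.2246, 0.138]
tool_rot: [0.0, 0.609, 0.793, 0.001]
contact_force: [-0.2, 0.1, -1.0]
gripper_width: 0.149
```

Run:
```python
from h import *
o=bot.get_obs(); print(o['t'],o['eef_pos'],o['gripper_width'],o['contact_force'],o['torque'])
for n in ['scene','wrist']:
    p,d=vision.read_camera(n); c=wristcal(o) if n=='wrist' else vision.calibration(n); np.savez(n+'2.npz',p=p,d=d)
    W=cloud(c,d); Z=W[:,:,2]
    for h in (.11,.12,.13,.14):
        m=(np.abs(Z-h)<.004)&(np.hypot(W[:,:,0]-o['eef_pos'][0],W[:,:,1]-o['eef_pos'][1])<.03); q=W[m]
        if len(q)>5: print(n,h,len(q),np.round((q.max(0)+q.min(0))/2,4),np.round(q.max(0)-q.min(0),3))
    im=p[180:280,270:440] if n=='scene' else p
    cv2.imwrite(f'pics/{n}2.png',cv2.resize(im[:,:,::-1],None,fx=4 if n=='scene' else 1,fy=4 if n=='scene' else 1))
```

```text
5.15 [0.47599678 0.2246258  0.13803799] 0.1489941652874052 [-0.17023389  0.09153131 -1.03660417] [2.45772284e-02 7.36248067e-02 9.34262798e-05]
scene 0.12 24 [0.4865 0.2233 0.1218] [0.009 0.024 0.004]
scene 0.13 82 [0.48   0.2235 0.1279] [0.023 0.026 0.004]
scene 0.14 21 [0.4791 0.2248 0.1397] [0.025 0.028 0.007]
wrist 0.12 74 [0.4757 0.2295 0.1223] [0.025 0.014 0.003]
wrist 0.13 720 [0.4751 0.2303 0.13  ] [0.023 0.013 0.008]
wrist 0.14 293 [0.4738 0.2305 0.14  ] [0.024 0.014 0.008]
```

View pics/scene2.png

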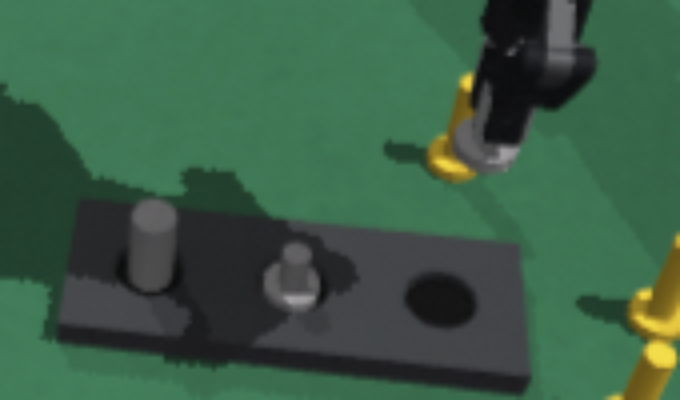

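View pics/wrist2.png

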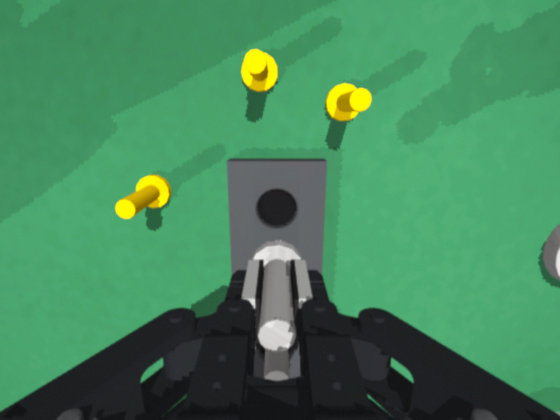

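The part is held upright. The foot's upper face is at 0.1285 m, as expected with no slip, and the pocket at (440,300) is empty. The short plunger and dowel are undisturbed. I'll carry it to the hub.

Call:
move_arm(increments="0 1 -15 0 0 0 0; 0 3 -25 0 0 0 0; 0 4 -35 0 0 0 0; 0 4 -35 0 0 0 0; 0 4 -35 0 0 0 0; 0 4 -35 0 0 0 0; 0 4 -35 0 0 0 0; 0 4 -35 0 0 0 0")

```text
t: 6.25
eef_pos: [0.5029, -0.028, 0.1367]
tool_rot: [-0.0, 0.61, 0.792, -0.001]
contact_force: [-0.3, -0.4, -1.0]
gripper_width: 0.152
```

Call:
move_arm(increments="0 4 -35 0 0 0 0; 0 4 -35 0 0 0 0; 0 4 -35 0 0 0 0; 0 4 -35 0 0 0 0; 0 1 -25 0 0 0 0; 0 0 -14 0 0 0 0; 0 0 -10 0 0 0 0; 0 0 0 0 0 0 0")

```text
t: 7.25
eef_pos: [0.5204, -0.2148, 0.1371]
tool_rot: [-0.0, 0.61, 0.793, -0.0]
contact_force: [0.8, -0.4, -0.6]
gripper_width: 0.155
```

Run:
```python
from h import *
o=bot.get_obs(); print(o['t'],o['eef_pos'],o['gripper_width'],o['contact_force'])
p,d=vision.read_camera('wrist'); c=wristcal(o); cv2.imwrite('pics/w3.png',p[:,:,::-1])
W=cloud(c,d); Z=W[:,:,2]
for h,e in ((.026,.0025),(.02,.002),(.1285,.003)):
    m=(np.abs(Z-h)<e)&(np.hypot(W[:,:,0]-.521,W[:,:,1]+.2145)<(.04)); q=W[m]
    if len(q)>5: print(h,len(q),np.round((q.max(0)+q.min(0))/2,4),np.round(q.max(0)-q.min(0),3))
    if h==.026:
        A=np.c_[2*q[:,:2],np.ones(len(q))]; s=np.linalg.lstsq(A,(q[:,:2]**2).sum(1),rcond=None)[0]; print('collar circle',s[:2],np.sqrt(s[2]+s[0]**2+s[1]**2))
```

```text
7.25 [ 0.52040009 -0.21484669  0.1371107 ] 0.15463389037424521 [ 0.77697636 -0.36500897 -0.57061206]
0.026 1994 [ 0.521  -0.215   0.0259] [0.067 0.066 0.005]
collar circle [ 0.52075608 -0.21493465] 0.02971416150472695
0.02 3078 [ 0.518  -0.2118  0.0201] [0.059 0.06  0.004]
0.1285 679 [ 0.5197 -0.2091  0.1285] [0.024 0.013 0.006]
```

View pics/w3.png

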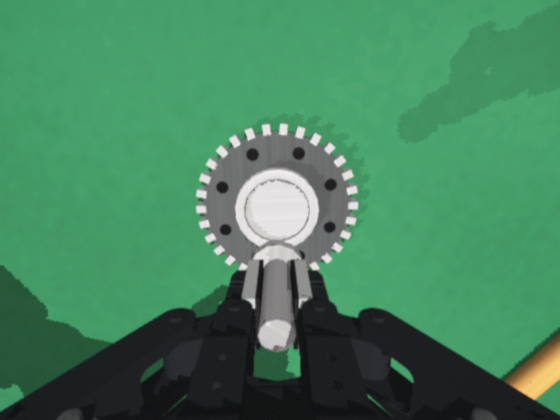

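The wrist view shows the hub's collar centred at (0.521, -0.215), and the TCP is within 1 mm of it. I'll lower to about 4 mm above the seat, then creep down.

Call:
move_arm(increments="0 0 0 -15 0 0 0; 0 0 0 -20 0 0 0; 0 0 0 -20 0 0 0; 0 0 0 -18 0 0 0; 0 0 0 -12 0 0 0; 0 0 0 -8 0 0 0; 0 0 0 -3 0 0 0; 0 0 0 0 0 0 0")

```text
t: 8.3
eef_pos: [0.5209, -0.2147, 0.0415]
tool_rot: [0.0, 0.61, 0.793, 0.0]
contact_force: [0.2, 0.3, -0.4]
gripper_width: 0.149
```

Call:
move_arm(increments="0 0 0 -0.5 0 0 0; 0 0 0 -0.5 0 0 0; 0 0 0 -0.5 0 0 0; 0 0 0 -0.5 0 0 0; 0 0 0 -0.5 0 0 0; 0 0 0 0 0 0 0; 0 0 0 0 0 0 0; 0 0 0 0 0 0 0")

```text
t: 9.3
eef_pos: [0.5207, -0.2146, 0.0388]
tool_rot: [0.0, 0.609, 0.793, 0.0]
contact_force: [-0.3, 0.6, -0.8]
gripper_width: 0.148
```

Call:
move_arm(increments="0 0 0 -0.3 0 0 0; 0 0 0 -0.3 0 0 0; 0 0 0 -0.3 0 0 0; 0 0 0 -0.3 0 0 0; 0 0 0 0 0 0 0; 0 0 0 0 0 0 0; 0 0 0 0 0 0 0; 0 0 0 0 0 0 0")

```text
t: 10.3
eef_pos: [0.5207, -0.2146, 0.0376]
tool_rot: [0.0, 0.609, 0.793, 0.0]
contact_force: [-0.0, 0.4, -1.3]
gripper_width: 0.152
```

No contact yet, so I'll keep creeping in small steps.

Call:
move_arm(increments="0 0 0 -0.3 0 0 0; 0 0 0 -0.3 0 0 0; 0 0 0 0 0 0 0; 0 0 0 0 0 0 0; 0 0 0 0 0 0 0; 0 0 0 0 0 0 0; 0 0 0 0 0 0 0; 0 0 0 0 0 0 0")

```text
t: 11.3
eef_pos: [0.5207, -0.2147, 0.0375]
tool_rot: [0.0, 0.61, 0.793, 0.0]
contact_force: [-1.8, 0.9, 5.6]
gripper_width: 0.15
```

Contact: about +6 N at z 0.0375, exactly the height predicted for seating. I'll ease the grip and open gradually.

Call:
move_arm(increments="0 0 0 0 0 0 0; 0.16 0 0 0 0 0 0; 0.2 0 0 0 0 0 0; 0.25 0 0 0 0 0 0; 0.32 0 0 0 0 0 0; 0.4 0 0 0 0 0 0; 0.5 0 0 0 0 0 0; 0.6 0 0 0 0 0 0", newtons=20)

```text
t: 12.3
eef_pos: [0.5207, -0.2146, 0.037]
tool_rot: [-0.0, 0.61, 0.793, -0.0]
contact_force: [0.1, -0.7, 0.0]
gripper_width: 0.605
```

Run:
```python
from h import *
o=bot.get_obs(); print(o['t'],o['eef_pos'],o['gripper_width'],o['contact_force'])
p,d=vision.read_camera('wrist'); cv2.imwrite('pics/w4.png',p[:,:,::-1])
```

```text
12.3 [ 0.52068432 -0.21462631  0.03698365] 0.6046184836184734 [ 0.12823383 -0.68395856  0.01308906]
```

View pics/w4.png

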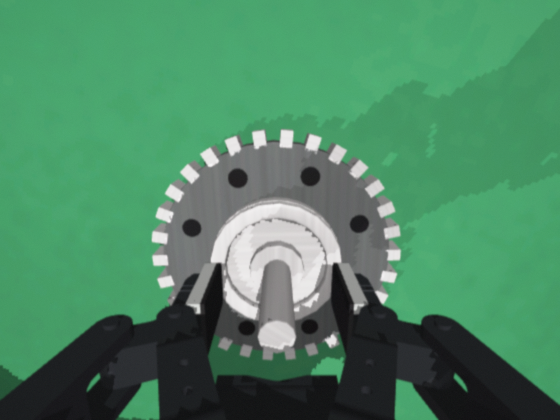

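The plunger stands upright in the recess with its foot at about (275,262), and both pads are clear of the stem. I'll retreat straight up.

Call:
move_arm(increments="0.8 0 0 0 0 0 0; 1 0 0 0 0 0 0; 1 0 0 10 0 0 0; 1 0 0 20 0 0 0; 1 0 0 30 0 0 0; 1 0 0 30 0 0 0; 1 0 0 30 0 0 0; 1 0 0 20 0 0 0")

```text
t: 13.35
eef_pos: [0.5211, -0.215, 0.1792]
tool_rot: [0.001, 0.61, 0.793, 0.0]
contact_force: [0.8, -0.7, -1.0]
gripper_width: 1.0
```

Call:
move_arm(increments="1 0 0 20 0 0 0; 1 -10 0 20 0 0 0; 1 -10 0 10 0 0 0; 1 0 0 0 0 0 0; 1 0 0 0 0 0 0; 1 0 0 0 0 0 0; 1 0 0 0 0 0 0; 1 0 0 0 0 0 0")

```text
t: 14.35
eef_pos: [0.5007, -0.2146, 0.2267]
tool_rot: [-0.0, 0.609, 0.793, -0.0]
contact_force: [-0.1, -0.5, 0.1]
gripper_width: 0.996
```

Run:
```python
from h import *
o=bot.get_obs(); print(o['t'],o['eef_pos'],o['gripper_width'],o['contact_force'])
for n in ['wrist','scene']:
    c=wristcal(o) if n=='wrist' else vision.calibration(n)
    p,d=vision.read_camera(n); cv2.imwrite(f'pics/{n}5.png',p[:,:,::-1])
    W=cloud(c,d); Z=W[:,:,2]; r=np.hypot(W[:,:,0]-.521,W[:,:,1]+.215)
    for a,b in ((.074,.083),(.055,.07),(.035,.05),(.026,.03)):
        q=W[(Z>a)&(Z<b)&(r<.022)]
        if len(q)>5: print(n,a,len(q),np.round((q.max(0)+q.min(0))/2,4),np.round(q.max(0)-q.min(0),3),q[:,2].max())
```

```text
14.35 [ 0.50070096 -0.21458936  0.22672206] 0.9958759769078288 [-0.07953022 -0.48164027  0.08991794]
wrist 0.074 189 [ 0.5214 -0.2165  0.0783] [0.013 0.013 0.007] 0.08199458691654779
wrist 0.055 50 [ 0.5207 -0.2132  0.0625] [0.012 0.007 0.014] 0.06960497271327203
wrist 0.035 43 [ 0.5204 -0.2139  0.0427] [0.011 0.008 0.014] 0.04990720512368943
wrist 0.026 292 [ 0.5213 -0.2164  0.0281] [0.027 0.027 0.004] 0.029987232633614858
scene 0.074 40 [ 0.5223 -0.2149  0.0779] [0.014 0.013 0.007] 0.08143432393129772
scene 0.055 42 [ 0.5233 -0.2144  0.0626] [0.012 0.013 0.015] 0.06998652818816721
scene 0.035 40 [ 0.524  -0.2149  0.0424] [0.013 0.015 0.015] 0.0497683418848176
scene 0.026 60 [ 0.5222 -0.2148  0.0276] [0.028 0.026 0.003] 0.029058052395940552
```

View pics/wrist5.png

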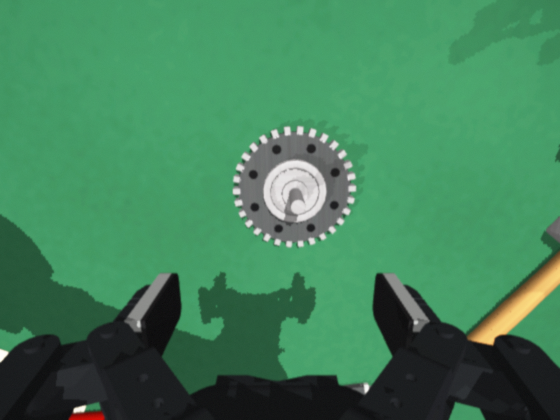

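View pics/scene5.png

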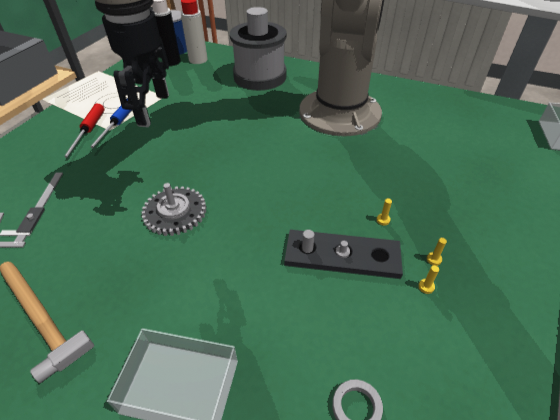

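Wrist view: the plunger stands in the middle of the hub, with its stem top at about (298,205). Scene view: the plunger is upright on the hub at (172,200). The dowel at (308,241), the short plunger at (343,248) and the yellow parts have not moved. The arm is clear, so I'll hand in.

```bash
python3 -c "
from station import bot
print(bot.hand_in())"
```

```text
the job is handed in; nothing more can be done
None
```

The long flanged plunger is out of its pocket and standing upright, foot down, in the hub's recess. I gripped it by the stem, carried it over, lowered it until it touched (about 6 N), then opened the fingers slowly and backed straight up. I handed in at about 14.5 s.

- **Position and height:** its top is at about 80 mm and the foot's upper face at about 28 mm, as expected on the 20 mm floor. The axis is within about 2 mm of the recess centre (0.521, -0.215).
- **Upright:** the axis readings at different heights agree to within about 3 mm. The wrist and scene cameras differ by 1–4 mm, about what the calibration error and one-sided views of the stem explain.
- **Other parts:** the dowel, the short plunger and the yellow look-alikes had not moved in the last picture. The gripper was touching nothing.

No check failed.

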